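# Make up two spare-part kits for the control racks

## Robot

A 7-joint arm with a two-finger parallel gripper is mounted at the origin on the work surface. World frame = base frame: x ahead of the robot, y to its left, z up, the work surface at z = 0. Lengths are in m, angles in degrees, forces in N, time in s.
With the tool pointing down it reaches from about 0.425 to 1.025 m from the base axis. Payload 9.4 kg.
Tool frame: the origin (TCP) lies between the finger pads; the fingertips stand 19 mm ahead of it and the grasp point (between the pads) is the TCP; z points along the fingers, y is the line along which they close (so a half turn about z gives the same grasp; the last joint's range is limited). The gripper opens to 93 mm and grips with 3 to 60 N. Pads are 15 mm wide; open, the fingers measure 128 mm over their backs; the gripper's body (75 mm by 188 mm) begins 65 mm behind the grasp point.
Start: joints at [72.84, 34.337, -0.143, 91.639, 0.103, 54.024, -4.572], TCP at [0.16, -0.707, 0.238] pointing down, gripper open.
Joint ranges: [-147.43, 147.43], [-19.82, 112.94], [-74.19, 73.91], [6.32, 146.72], [-59.91, 239.91], [6.04, 106.73], [-150.56, 150.56]. Speed limits (degrees/s): [127.2, 127.2, 172.46, 172.46, 180, 180, 180].

## Interface

Orientations are given as [roll, pitch, yaw] about the fixed x, y, z axes, in that order (R = Rz(yaw) Ry(pitch) Rx(roll)).
In Python, from bench import manip gives the robot as it stands. The module is installed in compiled form; this text tells all that it offers.
- The arm moves only by the tool apply_moves, never from a script. Its argument "steps" is a list of rows, each an object of numbers: "dx", "dy", "dz": the shift along the world's x, y, z scaled (see below); "ax", "ay", "az": the turn, a rotation vector about the world's x, y, z scaled (see below). In form: [{"dx": .., "dy": .., "dz": .., "ax": .., "ay": .., "az": ..}, ...]. A call has 1 to 20 rows; each row is the pose to reach, as a shift and turn from the pose commanded when the call began; what a row does not reach only later rows make up. The controller multiplies each number of a shift by 0.15 m and each number of a turn by 0.5 rad. A row lasts 1/12 s, in which the tool goes at most 41.7 mm and 7.16 degrees, less where a joint would pass 70% of its speed; a pose out of reach is approached as far as the arm can. A call with a number of a shift or a turn outside -1 to 1 is refused whole. A call with a gripper value outside its range is refused whole. "grip" is the opening, from 0 (shut) to 1 (fully open), set as the call begins (left out, the last holds). The fingers move at their own pace and stop on an object; "grip_force" is the grip in N (left out, the last holds). Time passes only in rows, so rows that repeat a pose let the fingers close. It gives the time, the measured TCP pose, the force, the opening and the grip force at its end, in the units of the state.
- manip.read_state(): the state, without advancing time (a new reading comes with each control period).
- manip.capture(name): name is "scene" or "top" or "wrist"; returns a dict with "img" (400x640x3 uint8, blue, green, red), "fx", "fy", "cx", "cy" (pixels), "xyz" and "attitude" of the camera in the world. Camera axes: x right, y up, looking along -z (the intrinsics and any distortion apply to the point x, -y, -z); pixel columns grow to the right and rows downward; lengths in m; the calibration is good to about 2 mm. A picture is of the moment at which its call begins. There is no depth.
- manip.sign_off(): hands the job in; it is judged then, once.
The state is a dict: "clock": time; "joint_positions": joint angles; "qd": joint speeds; "joint_efforts": joint torques, N m; "eef_pos": TCP position; "tool_rot": TCP orientation; "contact_force": force on the tool from outside, world axes, zero at the start; "wrist_torque": the same for the moment, N m; "width": finger opening in m; "grip_force": force on a finger pad.
Only numpy, scipy, OpenCV 4.12 (cv2) and the standard library are available. Lean on these libraries where they do the work, as an engineer would, in place of code of your own. Each camera call takes 0.05 s, during which the arm holds its last target. There are 200 camera calls.

## Task

Make up the two spare-part kits from the loose parts on the desk: the red emergency-stop button and the yellow lamp go in the green tray, the black selector switch and the green lamp in the blue tray. In each tray the lamp goes in the white-lined compartment and the button or switch in the black-lined one, each standing upright on the compartment's floor. Leave the white lamp, the computer mouse and the panel meter where they are.

Things in the scene. Friction and masses are not known exactly. Their poses are not given: they have to be found in the camera images.
- estop_c (a point): Emergency-stop button, standing upright and loose: black 30 x 30 x 30 mm contact block at the foot, yellow collar 34 mm in diameter (30 to 38 mm up), thin neck, red mushroom head 40 mm in diameter from 44 to 64 mm up (its straight side from 47 to 58 mm); 64 mm tall, about 80 g. The point is its centre, 32 mm above its foot, z up, x and y square to the block's sides. Grip it from above by the red head, 10 to 20 mm above this point.
- selector_c (a point): Selector switch, standing upright and loose: grey 34 x 34 x 34 mm body at the foot, steel bezel 31 mm in diameter (34 to 40 mm up), black round knob with a raised bar 9 mm wide and a white mark; 56 mm tall, about 70 g. The point is its centre, 28 mm above its foot, z up, x and y square to the body's sides, x along the bar. Grip the square body from above at this height, across two opposite sides.
- yellow_lamp_c (a point): Signal lamp with a yellow lens, standing upright and loose: grey round body 34 mm in diameter up to 34 mm, steel bezel 33 mm, yellow domed lens 28 mm on top, 56 mm tall in all, about 60 g. The point is its centre, 28 mm above its foot, z axis up. Grip the body from above at this height, any yaw.
- green_lamp_c (a point): Signal lamp with a green lens, standing upright and loose: grey round body 34 mm in diameter up to 34 mm, steel bezel 33 mm, green domed lens 28 mm on top, 56 mm tall in all, about 60 g. The point is its centre, 28 mm above its foot, z axis up. Grip the body from above at this height, any yaw.
- white_lamp_c (a point): Signal lamp with a white lens, standing upright and loose: grey round body 34 mm in diameter up to 34 mm, steel bezel 33 mm, white domed lens 28 mm on top, 56 mm tall in all, about 60 g. The point is its centre, 28 mm above its foot, z axis up. Grip the body from above at this height, any yaw. Not part of any kit: stays where it is.
- green_tray: Green kit tray, 140 x 72 mm, fixed. Origin at the centre of its underside (on the table), z up, x along its length. Two compartments, 64 x 64 mm inside, centred 34 mm from the origin: at +x the white-lined, at -x the black-lined one (a 50 mm square of white or black lining, flush in the flat floor). Floor 3 mm above the table; walls 4 mm wide, tops 8 mm above the table.
- blue_tray: Blue kit tray, 140 x 72 mm, fixed. Origin at the centre of its underside (on the table), z up, x along its length. Two compartments, 64 x 64 mm inside, centred 34 mm from the origin: at +x the white-lined, at -x the black-lined one (a 50 mm square of white or black lining, flush in the flat floor). Floor 3 mm above the table; walls 4 mm wide, tops 8 mm above the table.
- mouse_c (a point): Black computer mouse, 100 x 58 x 32 mm, loose, beyond the parts: not to be moved. The point is its centre, 16 mm above the table; x along its length.
- meter_c (a point): Square panel meter lying face up, white 48 x 48 mm bezel on a black body, 38 mm tall, loose, beyond the parts: not to be moved. The point is its centre, 19 mm above the table.

How it is judged:
By the outcome, as a careful person would: the job done as asked, in the order asked, and still so for the second after the job is handed in, with the robot touching nothing.
It also fails if it takes over 83 s, if anything falls off the work surface, if the arm or the gripper's body presses on something with over 40 N, if the wrist force passes 120 N, or if a joint passes its speed limit or range.

## Working session

There is one attempt and no reset: what is moved stays moved. The work goes in short steps, Python scripts to look and compute and a tool call to move; the robot and the scene stay as the last step left them, time stands still between calls to the robot, and variables do not carry over. Pictures are saved under pics/ and viewed, at most 14 in all, crops included, and the job is handed in when it is done.

Besides the shell and the picture viewer there is one more tool, called after "Call:" by a JSON object that holds its "api" and its "payload". apply_moves: Moves the arm, as the interface text tells. Shifts and turns lie within -1 to 1; 1 stands for 0.15 m of shift or 0.5 rad of turn. Its arguments: {"type":"object","properties":{"steps":{"type":"array","items":{"type":"object","properties":{"dx":{"type":"number","minimum":-1,"maximum":1},"dy":{"type":"number","minimum":-1,"maximum":1},"dz":{"type":"number","minimum":-1,"maximum":1},"ax":{"type":"number","minimum":-1,"maximum":1},"ay":{"type":"number","minimum":-1,"maximum":1},"az":{"type":"number","minimum":-1,"maximum":1}}}},"grip":{"type":"number"},"grip_force":{"type":"number"}},"required":["steps"]}

```bash
mkdir -p pics; cat > h.py <<'E'
import numpy as np, cv2
from bench import manip
from scipy.spatial.transform import Rotation as R
def cap(n,save=None):
    c=manip.capture(n)
    if save: cv2.imwrite('pics/'+save+'.png',c['img'])
    return c
def Rc(c):
    a=np.array(c['attitude'],float)
    return a if a.shape==(3,3) else R.from_euler('xyz',a,degrees=True).as_matrix()
def world(c,u,v,z):
    d=Rc(c)@np.array([(u-c['cx'])/c['fx'],-(v-c['cy'])/c['fy'],-1.])
    o=np.array(c['xyz']); return (o+d*(z-o[2])/d[2]).round(4)
def pix(c,p):
    q=Rc(c).T@(np.array(p)-c['xyz']); return np.array([c['cx']-c['fx']*q[0]/q[2],c['cy']+c['fy']*q[1]/q[2]]).round(1)
E
python3 - <<'E'
from h import *
for n in ['top','scene']:
    c=cap(n,n+'0'); print({k:v for k,v in c.items() if k!='img'})
print(manip.read_state())
E
```

```text
{'fx': 499.9449960756545, 'fy': 499.9449960756545, 'cx': 313.85364489625607, 'cy': 196.9781539804747, 'xyz': array([ 0.43813043, -0.00822453,  1.30361575]), 'attitude': array([  7.70291391,  -0.28510307, -91.61292362])}
{'fx': 448.24097562259095, 'fy': 448.24097562259095, 'cx': 316.5243406086938, 'cy': 199.87846757390358, 'xyz': array([0.95990135, 0.57586883, 0.68557695]), 'attitude': array([ 46.52988482,   1.17364834, 146.19778522])}
{'clock': 0.1, 'joint_positions': array([72.84019491, 34.3804004 , -0.14599447, 91.67596865,  0.10147894,
       54.02373703, -4.57278178]), 'qd': array([-0.06606423, -0.01891084, -0.07693145, -0.05847546, -0.03856994,
       -0.02733452,  0.02283489]), 'joint_efforts': array([ 4.92034567e-03, -7.66557741e+01,  1.50209539e+00, -2.52936512e+01,
       -5.23180375e-02,  1.35616539e-02,  5.09882261e-05]), 'eef_pos': array([ 0.1601019, -0.7066817,  0.2368427]), 'tool_rot': array([-1.79920246e+02,  5.97620524e-03,  1.27672465e+01]), 'contact_force': array([ 0.31629969, -0.18837522, -0.26380741]), 'wrist_torque': array([-0.04639305,  0.02301287, -0.00308631]), 'grip_force': 0.0, 'width': 0.09309281068020132}
```

View pics/top0.png

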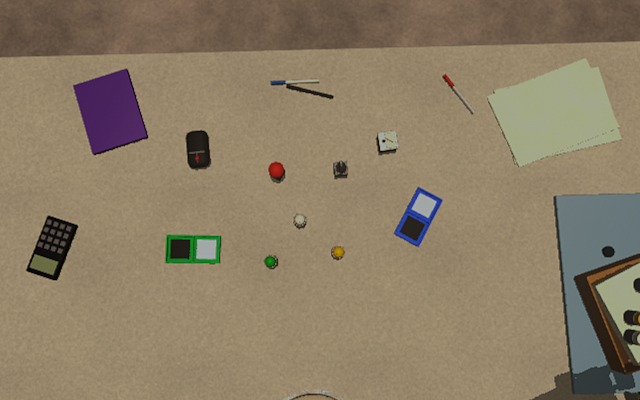

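View pics/scene0.png

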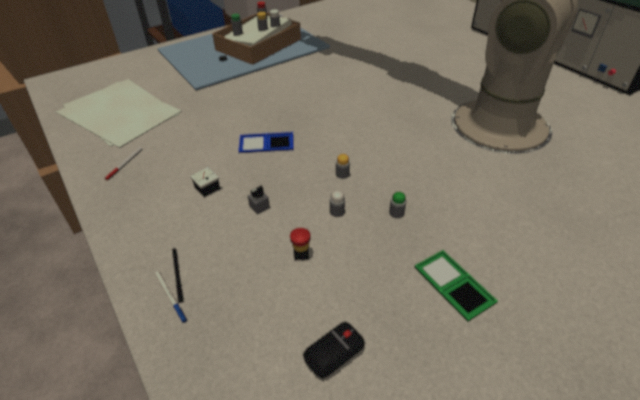

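The top view shows the e-stop at (277,170), selector (341,168), yellow lamp (339,252), green lamp (271,262), white lamp (300,220), green tray (193,249) and blue tray (418,217). In both trays the white and black linings are clear. Next I measure them with colour blobs.

```bash
cat >> h.py <<'E'
def blob(im,seed,r,kind):
    h=cv2.cvtColor(im,cv2.COLOR_BGR2HSV).astype(int); H,S,V=h[...,0],h[...,1],h[...,2]
    m={'red':((H<8)|(H>172))&(S>150)&(V>60),'yellow':(H>15)&(H<33)&(S>170)&(V>90),'green':(H>45)&(H<80)&(S>140)&(V>50),'blue':(H>105)&(H<130)&(S>140)&(V>60)}[kind]
    w=np.zeros_like(m); w[max(0,seed[1]-r):seed[1]+r,max(0,seed[0]-r):seed[0]+r]=1
    v,u=np.nonzero(m&w); return u,v
E
python3 - <<'E'
from h import *
t=cap('top'); s=cap('scene')
for n,k,st,ss,z in [('estop','red',(277,170),(300,237),.055),('yel','yellow',(339,252),(343,160),.048),('grn','green',(271,262),(399,198),.048)]:
    for c,sd in ((t,st),(s,ss)):
        u,v=blob(c['img'],sd,14,k); print(n,len(u),u.mean().round(1),v.mean().round(1),world(c,u.mean(),v.mean(),z))
print('white',world(t,300,220,.05),world(s,337,198,.05)); print('sel',world(t,341,167,.05),world(s,258,193,.05))
print('meter',world(t,387,141,.038),'mouse',world(t,198,149,.02))
for n,k,sd in (('gt','green',(193,249)),('bt','blue',(418,217))):
    u,v=blob(t['img'],sd,36,k); P=np.array([world(t,a,b,.008)[:2] for a,b in zip(u,v)],np.float32)
    print(n,cv2.minAreaRect(P),P.mean(0))
print('gt white-black',world(t,206,249,.003)-world(t,180,249,.003),'bt',world(t,425,206,.003)-world(t,412,229,.003))
E
```

```text
estop 192 275.9 169.5 [0.6798 0.0752 0.055 ]
estop 264 299.8 236.7 [0.6825 0.0816 0.055 ]
yel 84 338.1 251.5 [ 0.4687 -0.076   0.048 ]
yel 46 342.6 159.2 [ 0.4726 -0.0684  0.048 ]
grn 85 269.9 261.2 [0.4495 0.0947 0.048 ]
grn 78 398.6 197.3 [0.453  0.1007 0.048 ]
white [0.55   0.0172 0.05  ] [0.5598 0.031  0.05  ]
sel [ 0.6827 -0.0907  0.05  ] [ 0.6868 -0.0768  0.05  ]
meter [ 0.7504 -0.2133  0.038 ] mouse [0.7467 0.2806 0.02  ]
gt ((0.48704245686531067, 0.29644617438316345), (0.14012852311134338, 0.07046870142221451), 87.1046371459961) [0.48670742 0.3012146 ]
bt ((0.5549004077911377, -0.2891887128353119), (0.0704701617360115, 0.1389288604259491), 59.71066665649414) [ 0.5526763 -0.2883457]
gt white-black [-0.0018 -0.0671  0.    ] bt [ 0.0593 -0.0374  0.    ]
```

The two cameras agree to about 6 mm, which is enough to set out. I'll swing over towards the e-stop, turning the tool so that it closes along x.

Call:
{"api": "apply_moves", "payload": {"steps": [{"dx": 0.15, "dy": 0.25, "az": 0.14}, {"dx": 0.3, "dy": 0.5, "az": 0.27}, {"dx": 0.45, "dy": 0.75, "az": 0.4}, {"dx": 0.6, "dy": 0.98, "az": 0.54}, {"dx": 0.6, "dy": 0.98, "az": 0.54}, {"dx": 0.6, "dy": 0.98, "az": 0.54}, {"dx": 0.6, "dy": 0.98, "az": 0.54}], "grip": 1}}

```text
$.steps[0]: bad value
```

```bash
python3 -c "
from h import *
s=manip.read_state(); print(s['joint_positions'].round(1),s['eef_pos'].round(4),s['tool_rot'].round(2),s['clock'])"
```

```text
[72.8 34.4 -0.1 91.7  0.1 54.  -4.6] [ 0.1601 -0.7068  0.2371] [-1.7994e+02  1.0000e-02  1.2770e+01] 0.2
```

Call:
{"api": "apply_moves", "payload": {"steps": [{"dx": 0.3, "dy": 0.5, "dz": 0, "ax": 0, "ay": 0, "az": 0.27}, {"dx": 0.6, "dy": 0.98, "dz": 0, "ax": 0, "ay": 0, "az": 0.54}, {"dx": 0.6, "dy": 0.98, "dz": 0, "ax": 0, "ay": 0, "az": 0.54}, {"dx": 0.6, "dy": 0.98, "dz": 0, "ax": 0, "ay": 0, "az": 0.54}, {"dx": 0.6, "dy": 0.98, "dz": 0, "ax": 0, "ay": 0, "az": 0.54}, {"dx": 0.6, "dy": 0.98, "dz": 0, "ax": 0, "ay": 0, "az": 0.54}], "grip": 1}}

```text
clock: 0.7
eef_pos: [0.2525, -0.5577, 0.238]
tool_rot: [-180.0, -0.1, 28.5]
contact_force: [-0.3, -0.3, 0.6]
width: 0.0926
grip_force: 0.0
```

```bash
cat > st.py <<'E'
from h import *
s=manip.read_state(); print(s['joint_positions'].round(1),s['eef_pos'].round(4),s['tool_rot'].round(2),s['contact_force'].round(1),round(s['width'],4),round(s['clock'],2))
E
python3 st.py
```

```text
[ 64.   26.6  -5.3 106.7   3.1  46.8  -4.3] [ 0.2525 -0.5577  0.238 ] [-1.7998e+02 -6.0000e-02  2.8500e+01] [-0.3 -0.3  0.6] 0.0926 0.7
```

Call:
{"api": "apply_moves", "payload": {"steps": [{"dx": 0.3, "dy": 0.5, "dz": 0, "ax": 0, "ay": 0, "az": 0.27}, {"dx": 0.6, "dy": 0.98, "dz": 0, "ax": 0, "ay": 0, "az": 0.54}, {"dx": 0.6, "dy": 0.98, "dz": 0, "ax": 0, "ay": 0, "az": 0.54}, {"dx": 0.6, "dy": 0.98, "dz": 0, "ax": 0, "ay": 0, "az": 0.54}, {"dx": 0.6, "dy": 0.98, "dz": 0, "ax": 0, "ay": 0, "az": 0.54}, {"dx": 0.6, "dy": 0.98, "dz": 0, "ax": 0, "ay": 0, "az": 0.54}]}}

```text
clock: 1.2
eef_pos: [0.3415, -0.4123, 0.2378]
tool_rot: [180.0, -0.0, 43.9]
contact_force: [-0.7, -0.4, -1.4]
width: 0.0926
grip_force: 0.0
```

Call:
{"api": "apply_moves", "payload": {"steps": [{"dx": 0.3, "dy": 0.5, "dz": 0, "ax": 0, "ay": 0, "az": 0.27}, {"dx": 0.6, "dy": 0.98, "dz": 0, "ax": 0, "ay": 0, "az": 0.54}, {"dx": 0.6, "dy": 0.98, "dz": 0, "ax": 0, "ay": 0, "az": 0.54}, {"dx": 0.6, "dy": 0.98, "dz": 0, "ax": 0, "ay": 0, "az": 0.54}, {"dx": 0.6, "dy": 0.98, "dz": 0, "ax": 0, "ay": 0, "az": 0.54}, {"dx": 0.6, "dy": 0.98, "dz": 0, "ax": 0, "ay": 0, "az": 0.54}]}}

```text
clock: 1.7
eef_pos: [0.4315, -0.2661, 0.2377]
tool_rot: [180.0, -0.0, 59.3]
contact_force: [-0.2, -0.0, 0.2]
width: 0.0928
grip_force: 0.0
```

Call:
{"api": "apply_moves", "payload": {"steps": [{"dx": 0.3, "dy": 0.5, "dz": 0, "ax": 0, "ay": 0, "az": 0.27}, {"dx": 0.6, "dy": 0.98, "dz": 0, "ax": 0, "ay": 0, "az": 0.54}, {"dx": 0.6, "dy": 0.98, "dz": 0, "ax": 0, "ay": 0, "az": 0.54}, {"dx": 0.6, "dy": 0.98, "dz": 0, "ax": 0, "ay": 0, "az": 0.54}, {"dx": 0.6, "dy": 0.98, "dz": 0, "ax": 0, "ay": 0, "az": 0.54}, {"dx": 0.6, "dy": 0.98, "dz": 0, "ax": 0, "ay": 0, "az": 0.54}]}}

```text
clock: 2.2
eef_pos: [0.5215, -0.1197, 0.2374]
tool_rot: [180.0, -0.0, 74.7]
contact_force: [0.1, 0.8, -0.1]
width: 0.093
grip_force: 0.0
```

Call:
{"api": "apply_moves", "payload": {"steps": [{"dx": 0.3, "dy": 0.5, "dz": 0, "ax": 0, "ay": 0, "az": 0.27}, {"dx": 0.6, "dy": 0.98, "dz": 0, "ax": 0, "ay": 0, "az": 0.5}, {"dx": 0.6, "dy": 0.98, "dz": 0, "ax": 0, "ay": 0, "az": 0.5}, {"dx": 0.6, "dy": 0.98, "dz": 0, "ax": 0, "ay": 0, "az": 0.5}, {"dx": 0.6, "dy": 0.98, "dz": 0, "ax": 0, "ay": 0, "az": 0.5}, {"dx": 0.6, "dy": 0.98, "dz": 0, "ax": 0, "ay": 0, "az": 0.5}]}}

```text
clock: 2.7
eef_pos: [0.6113, 0.0267, 0.237]
tool_rot: [-180.0, 0.0, 89.0]
contact_force: [-0.1, -1.1, -0.5]
width: 0.0932
grip_force: 0.0
```

```bash
python3 - <<'E'
import st
from h import *
c=cap('wrist','w1'); print({k:v for k,v in c.items() if k!='img'})
for n,p in dict(estop=(.681,.078,.064),sel=(.685,-.084,.056),white=(.555,.024,.056)).items(): print(n,pix(c,p))
E
```

```text
[  9.4  28.4 -25.1 105.9  15.5  49.1 -24.4] [0.6113 0.0267 0.237 ] [-1.7998e+02  2.0000e-02  8.8950e+01] [-0.1 -1.1 -0.5] 0.0932 2.7
{'fx': 282.0146516946303, 'fy': 282.0146516946303, 'cx': 319.287273421601, 'cy': 204.78872335119073, 'xyz': array([0.61323719, 0.09196696, 0.38429262]), 'attitude': array([-13.95509247,  -0.04016132,  -1.1466859 ])}
estop [380.2 146.4]
sel [378.  275.3]
white [271.3 194.6]
```

View pics/w1.png

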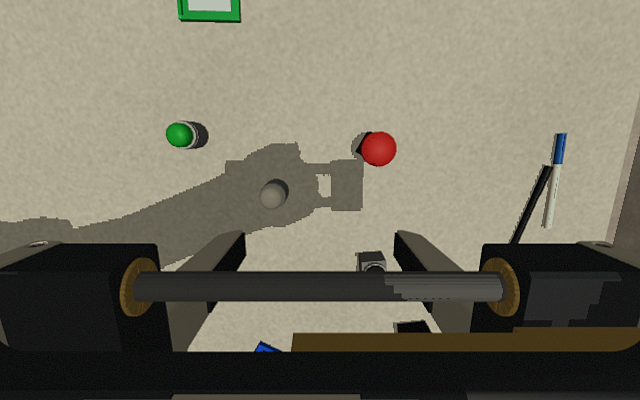

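The wrist view shows the e-stop head at (379,148), the green lamp lens at (179,134) and the white lamp at (273,194), with image up being +y. I'll measure the head.

```bash
python3 - <<'E'
from h import *
c=cap('wrist')
for n,k,sd,z in (('estop','red',(379,148),.055),('grn','green',(179,134),.048)):
    u,v=blob(c['img'],sd,28,k); 
    a=[world(c,x,y,z) for x,y in ((u.mean(),v.mean()),(u.min(),v.min()),(u.max(),v.max()))]
    print(n,len(u),u.mean(),v.mean(),a[0],(a[2]-a[1])[:2])
E
```

```text
estop 968 379.1095041322314 146.3388429752066 [0.6805 0.0752 0.055 ] [ 0.04   -0.0379]
grn 502 179.597609561753 132.90836653386455 [0.4511 0.0952 0.048 ] [ 0.0264 -0.0263]
```

Call:
{"api": "apply_moves", "payload": {"steps": [{"dx": 0.25, "dy": 0.2, "dz": 0, "ax": 0, "ay": 0, "az": 0}, {"dx": 0.46, "dy": 0.32, "dz": -0.2, "ax": 0, "ay": 0, "az": 0}, {"dx": 0.46, "dy": 0.32, "dz": -0.5, "ax": 0, "ay": 0, "az": 0}, {"dx": 0.46, "dy": 0.32, "dz": -0.75, "ax": 0, "ay": 0, "az": 0}, {"dx": 0.46, "dy": 0.32, "dz": -0.75, "ax": 0, "ay": 0, "az": 0}, {"dx": 0.46, "dy": 0.32, "dz": -0.75, "ax": 0, "ay": 0, "az": 0}]}}

```text
clock: 3.3
eef_pos: [0.6771, 0.072, 0.1226]
tool_rot: [-179.7, 0.2, 88.8]
contact_force: [0.3, -0.3, -0.2]
width: 0.0929
grip_force: 0.0
```

Call:
{"api": "apply_moves", "payload": {"steps": [{"dx": 0, "dy": 0, "dz": -0.15, "ax": 0, "ay": 0, "az": 0}, {"dx": 0, "dy": 0, "dz": -0.3, "ax": 0, "ay": 0, "az": 0}, {"dx": 0, "dy": 0, "dz": -0.4, "ax": 0, "ay": 0, "az": 0}, {"dx": 0, "dy": 0, "dz": -0.48, "ax": 0, "ay": 0, "az": 0}, {"dx": 0, "dy": 0, "dz": -0.48, "ax": 0, "ay": 0, "az": 0}, {"dx": 0, "dy": 0, "dz": -0.48, "ax": 0, "ay": 0, "az": 0}, {"dx": 0, "dy": 0, "dz": -0.48, "ax": 0, "ay": 0, "az": 0}]}}

```text
clock: 3.88
eef_pos: [0.6802, 0.0755, 0.0551]
tool_rot: [179.9, -0.0, 88.9]
contact_force: [0.7, -0.1, 0.4]
width: 0.0934
grip_force: 0.0
```

Call:
{"api": "apply_moves", "payload": {"steps": [{"dx": 0, "dy": 0, "dz": -0.02, "ax": 0, "ay": 0, "az": 0}, {"dx": 0, "dy": 0, "dz": -0.02, "ax": 0, "ay": 0, "az": 0}, {"dx": 0, "dy": 0, "dz": -0.02, "ax": 0, "ay": 0, "az": 0}, {"dx": 0, "dy": 0, "dz": -0.02, "ax": 0, "ay": 0, "az": 0}, {"dx": 0, "dy": 0, "dz": -0.02, "ax": 0, "ay": 0, "az": 0}, {"dx": 0, "dy": 0, "dz": -0.02, "ax": 0, "ay": 0, "az": 0}, {"dx": 0, "dy": 0, "dz": -0.02, "ax": 0, "ay": 0, "az": 0}, {"dx": 0, "dy": 0, "dz": -0.02, "ax": 0, "ay": 0, "az": 0}, {"dx": 0, "dy": 0, "dz": -0.02, "ax": 0, "ay": 0, "az": 0}, {"dx": 0, "dy": 0, "dz": -0.02, "ax": 0, "ay": 0, "az": 0}], "grip": 0, "grip_force": 20}}

```text
clock: 4.72
eef_pos: [0.6792, 0.0759, 0.0501]
tool_rot: [-180.0, 0.0, 89.0]
contact_force: [1.0, -0.6, 0.7]
width: 0.0394
grip_force: 20.0
```

Call:
{"api": "apply_moves", "payload": {"steps": [{"dx": 0, "dy": 0, "dz": 0.2, "ax": 0, "ay": 0, "az": 0}, {"dx": 0, "dy": 0, "dz": 0.4, "ax": 0, "ay": 0, "az": 0}, {"dx": 0, "dy": 0, "dz": 0.6, "ax": 0, "ay": 0, "az": 0}, {"dx": -0.15, "dy": 0.2, "dz": 0.7, "ax": 0, "ay": 0, "az": 0}, {"dx": -0.3, "dy": 0.4, "dz": 0.7, "ax": 0, "ay": 0, "az": 0}, {"dx": -0.45, "dy": 0.6, "dz": 0.7, "ax": 0, "ay": 0, "az": 0}, {"dx": -0.6, "dy": 0.8, "dz": 0.7, "ax": 0, "ay": 0, "az": 0}, {"dx": -0.6, "dy": 0.8, "dz": 0.7, "ax": 0, "ay": 0, "az": 0}]}}

```text
clock: 5.38
eef_pos: [0.5841, 0.2037, 0.1559]
tool_rot: [-179.9, -0.2, 89.5]
contact_force: [-0.3, 0.6, -1.0]
width: 0.0389
grip_force: 20.0
```

Call:
{"api": "apply_moves", "payload": {"steps": [{"dx": -0.15, "dy": 0.2, "dz": 0, "ax": 0, "ay": 0, "az": 0}, {"dx": -0.35, "dy": 0.35, "dz": 0, "ax": 0, "ay": 0, "az": 0}, {"dx": -0.53, "dy": 0.5, "dz": 0, "ax": 0, "ay": 0, "az": 0}, {"dx": -0.67, "dy": 0.55, "dz": 0, "ax": 0, "ay": 0, "az": 0}, {"dx": -0.67, "dy": 0.55, "dz": 0, "ax": 0, "ay": 0, "az": 0}, {"dx": -0.67, "dy": 0.55, "dz": 0, "ax": 0, "ay": 0, "az": 0}, {"dx": -0.67, "dy": 0.55, "dz": 0, "ax": 0, "ay": 0, "az": 0}]}}

```text
clock: 5.97
eef_pos: [0.4895, 0.2779, 0.1552]
tool_rot: [180.0, 0.0, 88.9]
contact_force: [1.5, -0.2, -1.3]
width: 0.0393
grip_force: 20.0
```

```bash
python3 - <<'E'
import st
from h import *
c=cap('wrist','w2')
for n,p in dict(ct=(.487,.2964,.008),w=(.486,.262,.003),b=(.488,.33,.003)).items(): print(n,pix(c,p))
E
```

```text
[-20.3  30.9 -21.6 116.5  18.9  35.9 -55.6] [0.4895 0.2779 0.1552] [1.7997e+02 2.0000e-02 8.8940e+01] [ 1.5 -0.2 -1.3] 0.0393 5.97
ct [315.6 180.5]
w [315.4 210.8]
b [315.8 147.8]
```

View pics/w2.png

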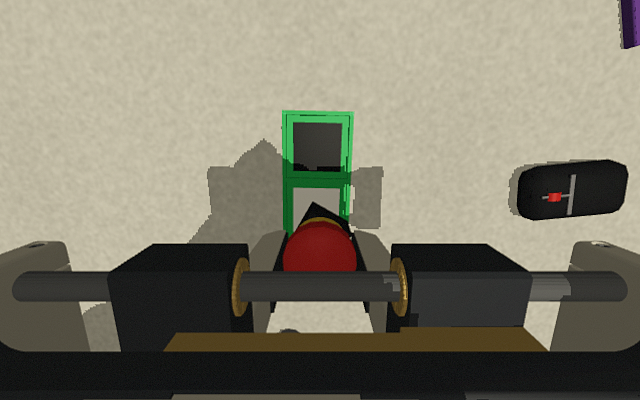

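The black-lined compartment is centred near (318,147), within 3 mm of the estimate. The e-stop is held with its block turned about 45°, and the 42 mm diagonal fits the 64 mm compartment.

Call:
{"api": "apply_moves", "payload": {"steps": [{"dx": 0, "dy": 0.2, "dz": 0, "ax": 0, "ay": 0, "az": 0}, {"dx": 0, "dy": 0.35, "dz": 0, "ax": 0, "ay": 0, "az": 0}, {"dx": 0, "dy": 0.35, "dz": -0.1, "ax": 0, "ay": 0, "az": 0}, {"dx": 0, "dy": 0.35, "dz": -0.3, "ax": 0, "ay": 0, "az": 0}, {"dx": 0, "dy": 0.35, "dz": -0.45, "ax": 0, "ay": 0, "az": 0}, {"dx": 0, "dy": 0.35, "dz": -0.55, "ax": 0, "ay": 0, "az": 0}, {"dx": 0, "dy": 0.35, "dz": -0.62, "ax": 0, "ay": 0, "az": 0}, {"dx": 0, "dy": 0.35, "dz": -0.64, "ax": 0, "ay": 0, "az": 0}, {"dx": 0, "dy": 0.35, "dz": -0.64, "ax": 0, "ay": 0, "az": 0}, {"dx": 0, "dy": 0.35, "dz": -0.64, "ax": 0, "ay": 0, "az": 0}, {"dx": 0, "dy": 0.35, "dz": -0.64, "ax": 0, "ay": 0, "az": 0}, {"dx": 0, "dy": 0.35, "dz": -0.64, "ax": 0, "ay": 0, "az": 0}]}}

```text
clock: 7.02
eef_pos: [0.4893, 0.3311, 0.0601]
tool_rot: [179.9, -0.1, 88.9]
contact_force: [0.0, 0.9, -1.6]
width: 0.0388
grip_force: 20.0
```

Call:
{"api": "apply_moves", "payload": {"steps": [{"dx": 0, "dy": 0, "dz": -0.02, "ax": 0, "ay": 0, "az": 0}, {"dx": 0, "dy": 0, "dz": -0.04, "ax": 0, "ay": 0, "az": 0}, {"dx": 0, "dy": 0, "dz": -0.04, "ax": 0, "ay": 0, "az": 0}, {"dx": 0, "dy": 0, "dz": -0.04, "ax": 0, "ay": 0, "az": 0}, {"dx": 0, "dy": 0, "dz": -0.04, "ax": 0, "ay": 0, "az": 0}]}}

```text
clock: 7.43
eef_pos: [0.4886, 0.3309, 0.0531]
tool_rot: [-180.0, 0.0, 89.0]
contact_force: [-0.6, -0.0, -0.3]
width: 0.0394
grip_force: 20.0
```

Call:
{"api": "apply_moves", "payload": {"steps": [{"dx": 0, "dy": 0, "dz": 0, "ax": 0, "ay": 0, "az": 0}, {"dx": 0, "dy": 0, "dz": 0, "ax": 0, "ay": 0, "az": 0}, {"dx": 0, "dy": 0, "dz": 0, "ax": 0, "ay": 0, "az": 0}, {"dx": 0, "dy": 0, "dz": 0, "ax": 0, "ay": 0, "az": 0}, {"dx": 0, "dy": 0, "dz": 0, "ax": 0, "ay": 0, "az": 0}, {"dx": 0, "dy": 0, "dz": 0, "ax": 0, "ay": 0, "az": 0}, {"dx": 0, "dy": 0, "dz": 0.2, "ax": 0, "ay": 0, "az": 0}, {"dx": 0, "dy": 0, "dz": 0.4, "ax": 0, "ay": 0, "az": 0}, {"dx": 0, "dy": 0, "dz": 0.7, "ax": 0, "ay": 0, "az": 0}, {"dx": 0, "dy": 0, "dz": 1, "ax": 0, "ay": 0, "az": 0}, {"dx": 0, "dy": -0.2, "dz": 1, "ax": 0, "ay": 0, "az": 0}, {"dx": 0, "dy": -0.4, "dz": 1, "ax": 0, "ay": 0, "az": 0}, {"dx": 0, "dy": -0.4, "dz": 1, "ax": 0, "ay": 0, "az": 0}], "grip": 0.8}}

```text
clock: 8.52
eef_pos: [0.4892, 0.2649, 0.2039]
tool_rot: [179.9, 0.2, 88.7]
contact_force: [0.2, -2.0, -1.5]
width: 0.0745
grip_force: 0.0
```

Call:
{"api": "apply_moves", "payload": {"steps": [{"dx": 0, "dy": -0.25, "dz": 0, "ax": 0, "ay": 0, "az": 0}, {"dx": 0, "dy": -0.5, "dz": 0, "ax": 0, "ay": 0, "az": 0}, {"dx": 0, "dy": -0.75, "dz": 0, "ax": 0, "ay": 0, "az": 0}, {"dx": 0, "dy": -1, "dz": 0, "ax": 0, "ay": 0, "az": 0}, {"dx": 0, "dy": -1, "dz": 0, "ax": 0, "ay": 0, "az": 0}]}}

```text
clock: 8.93
eef_pos: [0.488, 0.1128, 0.2025]
tool_rot: [-179.9, 0.3, 88.5]
contact_force: [-0.5, 0.7, -0.6]
width: 0.0745
grip_force: 0.0
```

Call:
{"api": "apply_moves", "payload": {"steps": [{"dx": -0.05, "dy": -0.25, "dz": 0, "ax": 0, "ay": 0, "az": 0}, {"dx": -0.1, "dy": -0.5, "dz": 0, "ax": 0, "ay": 0, "az": 0}, {"dx": -0.13, "dy": -0.75, "dz": 0, "ax": 0, "ay": 0, "az": 0}, {"dx": -0.13, "dy": -1, "dz": 0, "ax": 0, "ay": 0, "az": 0}, {"dx": -0.13, "dy": -1, "dz": 0, "ax": 0, "ay": 0, "az": 0}, {"dx": -0.13, "dy": -1, "dz": 0, "ax": 0, "ay": 0, "az": 0}]}}

```text
clock: 9.43
eef_pos: [0.4689, -0.0312, 0.203]
tool_rot: [-180.0, 0.0, 88.7]
contact_force: [0.8, 0.1, 0.4]
width: 0.0743
grip_force: 0.0
```

```bash
python3 - <<'E'
import st
from h import *
c=cap('wrist','w3'); p=pix(c,(.469,-.076,.048)); print(p)
u,v=blob(c['img'],p.astype(int),35,'yellow'); 
a=[world(c,x,y,.048) for x,y in ((u.mean(),v.mean()),(u.min(),v.min()),(u.max(),v.max()))]
print(len(u),u.mean(),v.mean(),a[0],(a[2]-a[1])[:2])
t=cap('top'); cv2.imwrite('pics/t3.png',cv2.resize(t['img'][140:300,140:300],None,fx=3.5,fy=3.5))
E
```

```text
[ 15.4  21.5 -24.4 125.2  15.   36.  -21. ] [ 0.4689 -0.0312  0.203 ] [-1.7998e+02  3.0000e-02  8.8680e+01] [0.8 0.1 0.4] 0.0743 9.43
[319.5 234.6]
461 319.1453362255965 234.31887201735358 [ 0.4686 -0.0756  0.048 ] [ 0.0242 -0.0294]
```

View pics/w3.png

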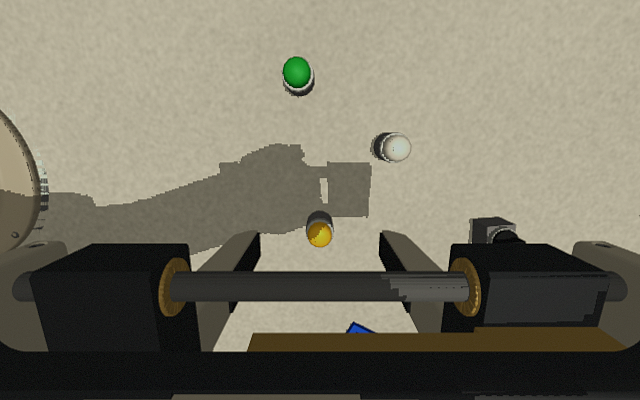

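View pics/t3.png

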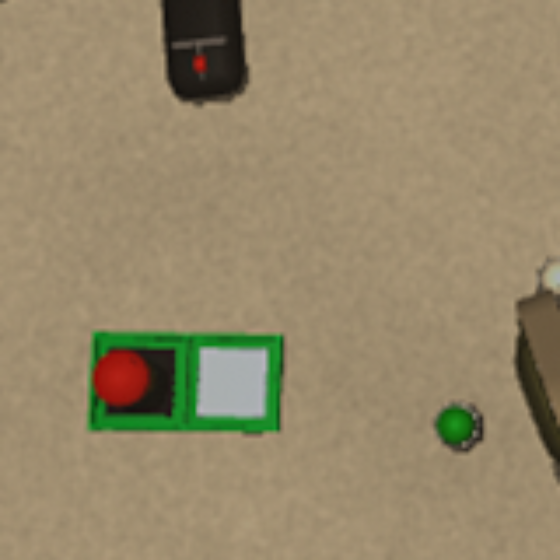

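The e-stop stands in the black-lined compartment. The yellow lamp is at (0.4686, -0.0756), so I'm descending on it.

Call:
{"api": "apply_moves", "payload": {"steps": [{"dx": 0, "dy": -0.15, "dz": -0.1, "ax": 0, "ay": 0, "az": 0}, {"dx": 0, "dy": -0.3, "dz": -0.3, "ax": 0, "ay": 0, "az": 0}, {"dx": 0, "dy": -0.3, "dz": -0.55, "ax": 0, "ay": 0, "az": 0}, {"dx": 0, "dy": -0.3, "dz": -0.7, "ax": 0, "ay": 0, "az": 0}, {"dx": 0, "dy": -0.3, "dz": -0.8, "ax": 0, "ay": 0, "az": 0}, {"dx": 0, "dy": -0.3, "dz": -0.8, "ax": 0, "ay": 0, "az": 0}]}}

```text
clock: 10.03
eef_pos: [0.4684, -0.0718, 0.0805]
tool_rot: [-179.8, -0.1, 89.2]
contact_force: [-0.5, -0.5, 0.2]
width: 0.0744
grip_force: 0.0
```

Call:
{"api": "apply_moves", "payload": {"steps": [{"dx": 0, "dy": 0, "dz": -0.1, "ax": 0, "ay": 0, "az": 0}, {"dx": 0, "dy": 0, "dz": -0.2, "ax": 0, "ay": 0, "az": 0}, {"dx": 0, "dy": 0, "dz": -0.3, "ax": 0, "ay": 0, "az": 0}, {"dx": 0, "dy": 0, "dz": -0.35, "ax": 0, "ay": 0, "az": 0}, {"dx": 0, "dy": 0, "dz": -0.35, "ax": 0, "ay": 0, "az": 0}, {"dx": 0, "dy": 0, "dz": -0.35, "ax": 0, "ay": 0, "az": 0}, {"dx": 0, "dy": 0, "dz": -0.35, "ax": 0, "ay": 0, "az": 0}, {"dx": 0, "dy": 0, "dz": -0.35, "ax": 0, "ay": 0, "az": 0}]}}

```text
clock: 10.7
eef_pos: [0.4696, -0.074, 0.0315]
tool_rot: [179.9, 0.0, 89.0]
contact_force: [0.6, -0.9, -0.3]
width: 0.0749
grip_force: 0.0
```

Call:
{"api": "apply_moves", "payload": {"steps": [{"dx": 0, "dy": -0.01, "dz": -0.02, "ax": 0, "ay": 0, "az": 0}, {"dx": 0, "dy": -0.01, "dz": -0.02, "ax": 0, "ay": 0, "az": 0}, {"dx": 0, "dy": -0.01, "dz": -0.02, "ax": 0, "ay": 0, "az": 0}, {"dx": 0, "dy": -0.01, "dz": -0.02, "ax": 0, "ay": 0, "az": 0}, {"dx": 0, "dy": -0.01, "dz": -0.02, "ax": 0, "ay": 0, "az": 0}, {"dx": 0, "dy": -0.01, "dz": -0.02, "ax": 0, "ay": 0, "az": 0}, {"dx": 0, "dy": -0.01, "dz": -0.02, "ax": 0, "ay": 0, "az": 0}, {"dx": 0, "dy": -0.01, "dz": -0.02, "ax": 0, "ay": 0, "az": 0}], "grip": 0}}

```text
clock: 11.37
eef_pos: [0.4691, -0.0756, 0.0276]
tool_rot: [-180.0, 0.0, 89.0]
contact_force: [0.1, -0.3, 0.2]
width: 0.0338
grip_force: 20.0
```

Call:
{"api": "apply_moves", "payload": {"steps": [{"dx": 0, "dy": 0, "dz": 0.2, "ax": 0, "ay": 0, "az": 0}, {"dx": 0, "dy": 0, "dz": 0.45, "ax": 0, "ay": 0, "az": 0}, {"dx": 0, "dy": 0, "dz": 0.7, "ax": 0, "ay": 0, "az": 0}, {"dx": 0, "dy": 0.1, "dz": 0.8, "ax": 0, "ay": 0, "az": 0}, {"dx": 0, "dy": 0.3, "dz": 0.8, "ax": 0, "ay": 0, "az": 0}, {"dx": 0, "dy": 0.5, "dz": 0.8, "ax": 0, "ay": 0, "az": 0}, {"dx": 0, "dy": 0.7, "dz": 0.8, "ax": 0, "ay": 0, "az": 0}]}}

```text
clock: 11.95
eef_pos: [0.4692, 0.0299, 0.1482]
tool_rot: [179.9, 0.0, 88.9]
contact_force: [0.2, 0.7, -1.1]
width: 0.0333
grip_force: 20.0
```

Call:
{"api": "apply_moves", "payload": {"steps": [{"dx": 0, "dy": 0.2, "dz": 0, "ax": 0, "ay": 0, "az": 0}, {"dx": 0.05, "dy": 0.4, "dz": 0, "ax": 0, "ay": 0, "az": 0}, {"dx": 0.1, "dy": 0.6, "dz": 0, "ax": 0, "ay": 0, "az": 0}, {"dx": 0.13, "dy": 0.8, "dz": 0, "ax": 0, "ay": 0, "az": 0}, {"dx": 0.13, "dy": 0.8, "dz": 0, "ax": 0, "ay": 0, "az": 0}]}}

```text
clock: 12.37
eef_pos: [0.4896, 0.1563, 0.148]
tool_rot: [179.9, -0.3, 89.3]
contact_force: [1.1, 0.0, -0.6]
width: 0.0335
grip_force: 20.0
```

Call:
{"api": "apply_moves", "payload": {"steps": [{"dx": 0, "dy": 0.2, "dz": 0, "ax": 0, "ay": 0, "az": 0}, {"dx": 0, "dy": 0.4, "dz": 0, "ax": 0, "ay": 0, "az": 0}, {"dx": 0, "dy": 0.6, "dz": 0, "ax": 0, "ay": 0, "az": 0}, {"dx": 0, "dy": 0.75, "dz": 0, "ax": 0, "ay": 0, "az": 0}, {"dx": 0, "dy": 0.75, "dz": 0, "ax": 0, "ay": 0, "az": 0}, {"dx": 0, "dy": 0.75, "dz": -0.2, "ax": 0, "ay": 0, "az": 0}, {"dx": 0, "dy": 0.75, "dz": -0.4, "ax": 0, "ay": 0, "az": 0}, {"dx": 0, "dy": 0.75, "dz": -0.5, "ax": 0, "ay": 0, "az": 0}, {"dx": 0, "dy": 0.75, "dz": -0.5, "ax": 0, "ay": 0, "az": 0}, {"dx": 0, "dy": 0.75, "dz": -0.5, "ax": 0, "ay": 0, "az": 0}]}}

```text
clock: 13.2
eef_pos: [0.4882, 0.2612, 0.0721]
tool_rot: [-179.9, 0.1, 89.0]
contact_force: [-0.2, 1.0, -1.1]
width: 0.0337
grip_force: 20.0
```

Call:
{"api": "apply_moves", "payload": {"steps": [{"dx": 0, "dy": 0.01, "dz": -0.1, "ax": 0, "ay": 0, "az": 0}, {"dx": 0, "dy": 0.01, "dz": -0.18, "ax": 0, "ay": 0, "az": 0}, {"dx": 0, "dy": 0.01, "dz": -0.23, "ax": 0, "ay": 0, "az": 0}, {"dx": 0, "dy": 0.01, "dz": -0.25, "ax": 0, "ay": 0, "az": 0}, {"dx": 0, "dy": 0.01, "dz": -0.25, "ax": 0, "ay": 0, "az": 0}, {"dx": 0, "dy": 0.01, "dz": -0.25, "ax": 0, "ay": 0, "az": 0}, {"dx": 0, "dy": 0.01, "dz": -0.25, "ax": 0, "ay": 0, "az": 0}]}}

```text
clock: 13.78
eef_pos: [0.4891, 0.2636, 0.0359]
tool_rot: [179.9, -0.0, 89.0]
contact_force: [0.2, 0.5, -0.3]
width: 0.0339
grip_force: 20.0
```

Call:
{"api": "apply_moves", "payload": {"steps": [{"dx": 0, "dy": 0, "dz": -0.02, "ax": 0, "ay": 0, "az": 0}, {"dx": 0, "dy": 0, "dz": -0.02, "ax": 0, "ay": 0, "az": 0}, {"dx": 0, "dy": 0, "dz": -0.02, "ax": 0, "ay": 0, "az": 0}, {"dx": 0, "dy": 0, "dz": -0.02, "ax": 0, "ay": 0, "az": 0}]}}

```text
clock: 14.12
eef_pos: [0.4887, 0.2634, 0.0322]
tool_rot: [180.0, 0.0, 89.0]
contact_force: [0.8, 0.4, -0.6]
width: 0.0337
grip_force: 20.0
```

Call:
{"api": "apply_moves", "payload": {"steps": [{"dx": 0, "dy": 0, "dz": -0.01, "ax": 0, "ay": 0, "az": 0}, {"dx": 0, "dy": 0, "dz": -0.01, "ax": 0, "ay": 0, "az": 0}, {"dx": 0, "dy": 0, "dz": -0.01, "ax": 0, "ay": 0, "az": 0}]}}

```text
clock: 14.37
eef_pos: [0.4888, 0.2635, 0.0307]
tool_rot: [180.0, -0.0, 89.0]
contact_force: [-0.1, 0.1, 1.3]
width: 0.0336
grip_force: 20.0
```

Call:
{"api": "apply_moves", "payload": {"steps": [{"dx": 0, "dy": 0, "dz": 0, "ax": 0, "ay": 0, "az": 0}, {"dx": 0, "dy": 0, "dz": 0, "ax": 0, "ay": 0, "az": 0}, {"dx": 0, "dy": 0, "dz": 0, "ax": 0, "ay": 0, "az": 0}, {"dx": 0, "dy": 0, "dz": 0, "ax": 0, "ay": 0, "az": 0}, {"dx": 0, "dy": 0, "dz": 0, "ax": 0, "ay": 0, "az": 0}, {"dx": 0, "dy": 0, "dz": 0, "ax": 0, "ay": 0, "az": 0}, {"dx": 0, "dy": 0, "dz": 0.2, "ax": 0, "ay": 0, "az": 0}, {"dx": 0, "dy": 0, "dz": 0.45, "ax": 0, "ay": 0, "az": 0}, {"dx": 0, "dy": 0, "dz": 0.75, "ax": 0, "ay": 0, "az": 0}, {"dx": 0, "dy": 0, "dz": 1, "ax": 0, "ay": 0, "az": 0}, {"dx": 0, "dy": -0.2, "dz": 1, "ax": 0, "ay": 0, "az": 0}, {"dx": 0.1, "dy": -0.4, "dz": 1, "ax": 0, "ay": 0, "az": 0}, {"dx": 0.2, "dy": -0.6, "dz": 1, "ax": 0, "ay": 0, "az": 0}, {"dx": 0.2, "dy": -0.6, "dz": 1, "ax": 0, "ay": 0, "az": 0}], "grip": 0.8}}

```text
clock: 15.53
eef_pos: [0.5212, 0.1665, 0.1807]
tool_rot: [179.9, 0.2, 88.5]
contact_force: [0.3, 0.6, -0.0]
width: 0.0745
grip_force: 0.0
```

Call:
{"api": "apply_moves", "payload": {"steps": [{"dx": 0.15, "dy": -0.2, "dz": 0, "ax": 0, "ay": 0, "az": 0}, {"dx": 0.3, "dy": -0.4, "dz": 0.1, "ax": 0, "ay": 0, "az": 0}, {"dx": 0.4, "dy": -0.6, "dz": 0.2, "ax": 0, "ay": 0, "az": 0}, {"dx": 0.5, "dy": -0.8, "dz": 0.2, "ax": 0, "ay": 0, "az": 0}, {"dx": 0.5, "dy": -0.8, "dz": 0.2, "ax": 0, "ay": 0, "az": 0}]}}

```text
clock: 15.95
eef_pos: [0.5966, 0.046, 0.2109]
tool_rot: [179.9, 0.2, 88.5]
contact_force: [0.5, -0.5, -1.1]
width: 0.0744
grip_force: 0.0
```

Call:
{"api": "apply_moves", "payload": {"steps": [{"dx": 0.15, "dy": -0.2, "dz": 0, "ax": 0, "ay": 0, "az": 0}, {"dx": 0.3, "dy": -0.4, "dz": 0, "ax": 0, "ay": 0, "az": 0}, {"dx": 0.45, "dy": -0.6, "dz": 0, "ax": 0, "ay": 0, "az": 0}, {"dx": 0.55, "dy": -0.8, "dz": 0, "ax": 0, "ay": 0, "az": 0}, {"dx": 0.55, "dy": -0.8, "dz": 0, "ax": 0, "ay": 0, "az": 0}, {"dx": 0.55, "dy": -0.8, "dz": 0, "ax": 0, "ay": 0, "az": 0}]}}

```text
clock: 16.45
eef_pos: [0.6762, -0.0688, 0.2096]
tool_rot: [-179.9, 0.0, 88.7]
contact_force: [-0.3, 0.1, -0.5]
width: 0.0742
grip_force: 0.0
```

```bash
python3 - <<'E'
import st
from h import *
c=cap('wrist'); p=pix(c,(.684,-.09,.045)).astype(int); a=max(p[0]-60,0);b=max(p[1]-60,0); print(p,a,b)
m=c['img'].copy(); cv2.imwrite('pics/w4.png',cv2.resize(m[b:b+120,a:a+120],None,fx=5,fy=5,interpolation=cv2.INTER_CUBIC))
E
```

```text
[ 15.2  34.4 -22.3  98.5  16.2  50.4 -15.2] [ 0.6762 -0.0688  0.2096] [-1.7993e+02  3.0000e-02  8.8740e+01] [-0.3  0.1 -0.5] 0.0742 16.45
[325 212] 265 152
```

View pics/w4.png

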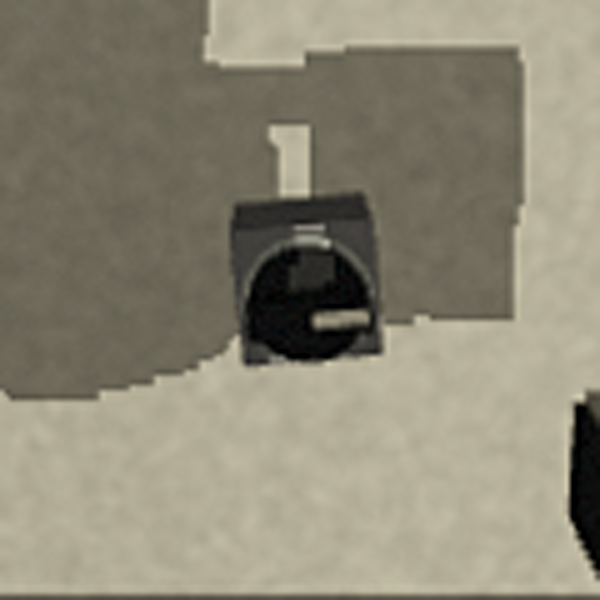

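The crop shows the selector's body-top corners at about (235,228), (376,222), (382,352) and (244,363), turned about 4° counter-clockwise in the image. I'm converting these to world positions.

```bash
python3 - <<'E'
from h import *
c=cap('wrist')
P=np.array([world(c,265+x/5,152+y/5,.034)[:2] for x,y in ((235,228),(376,222),(382,352),(244,363))]);print(P,P.mean(0))
for a,b in ((0,1),(3,2),(3,0),(2,1)): d=P[b]-P[a]; print(np.hypot(*d),np.degrees(np.arctan2(d[1],d[0])))
print(world(c,265+312/5,152+300/5,.044))
E
```

```text
[[ 0.6677 -0.0726]
 [ 0.7008 -0.0719]
 [ 0.7022 -0.1038]
 [ 0.669  -0.1059]] [ 0.684925 -0.08855 ]
0.03310740098527822 1.211512631790534
0.03326634936388423 3.619308887480953
0.0333253657144224 92.23563689614645
0.03193070622457324 92.51293577181517
[ 0.6853 -0.0877  0.044 ]
```

Call:
{"api": "apply_moves", "payload": {"steps": [{"dx": 0.06, "dy": -0.13, "dz": -0.15, "ax": 0, "ay": 0, "az": 0.1}, {"dx": 0.06, "dy": -0.13, "dz": -0.35, "ax": 0, "ay": 0, "az": 0.1}, {"dx": 0.06, "dy": -0.13, "dz": -0.55, "ax": 0, "ay": 0, "az": 0.1}, {"dx": 0.06, "dy": -0.13, "dz": -0.75, "ax": 0, "ay": 0, "az": 0.1}, {"dx": 0.06, "dy": -0.13, "dz": -0.85, "ax": 0, "ay": 0, "az": 0.1}, {"dx": 0.06, "dy": -0.13, "dz": -0.85, "ax": 0, "ay": 0, "az": 0.1}]}}

```text
clock: 17.05
eef_pos: [0.6825, -0.0837, 0.0796]
tool_rot: [-179.7, -0.1, 92.0]
contact_force: [-0.6, -0.1, -0.3]
width: 0.0747
grip_force: 0.0
```

Call:
{"api": "apply_moves", "payload": {"steps": [{"dx": 0, "dy": 0, "dz": -0.1, "ax": 0, "ay": 0, "az": 0}, {"dx": 0, "dy": 0, "dz": -0.2, "ax": 0, "ay": 0, "az": 0}, {"dx": 0, "dy": 0, "dz": -0.3, "ax": 0, "ay": 0, "az": 0}, {"dx": 0, "dy": 0, "dz": -0.35, "ax": 0, "ay": 0, "az": 0}, {"dx": 0, "dy": 0, "dz": -0.35, "ax": 0, "ay": 0, "az": 0}, {"dx": 0, "dy": 0, "dz": -0.35, "ax": 0, "ay": 0, "az": 0}, {"dx": 0, "dy": 0, "dz": -0.35, "ax": 0, "ay": 0, "az": 0}, {"dx": 0, "dy": 0, "dz": -0.35, "ax": 0, "ay": 0, "az": 0}]}}

```text
clock: 17.72
eef_pos: [0.6857, -0.0861, 0.0315]
tool_rot: [179.9, 0.0, 91.8]
contact_force: [0.6, -0.3, 0.3]
width: 0.0745
grip_force: 0.0
```

Call:
{"api": "apply_moves", "payload": {"steps": [{"dx": 0, "dy": -0.01, "dz": -0.02, "ax": 0, "ay": 0, "az": 0}, {"dx": 0, "dy": -0.01, "dz": -0.02, "ax": 0, "ay": 0, "az": 0}, {"dx": 0, "dy": -0.01, "dz": -0.02, "ax": 0, "ay": 0, "az": 0}, {"dx": 0, "dy": -0.01, "dz": -0.02, "ax": 0, "ay": 0, "az": 0}, {"dx": 0, "dy": -0.01, "dz": -0.02, "ax": 0, "ay": 0, "az": 0}, {"dx": 0, "dy": -0.01, "dz": -0.02, "ax": 0, "ay": 0, "az": 0}, {"dx": 0, "dy": -0.01, "dz": -0.02, "ax": 0, "ay": 0, "az": 0}, {"dx": 0, "dy": -0.01, "dz": -0.02, "ax": 0, "ay": 0, "az": 0}], "grip": 0}}

```text
clock: 18.38
eef_pos: [0.6851, -0.0875, 0.0277]
tool_rot: [-180.0, 0.0, 91.8]
contact_force: [-0.4, 0.7, 1.1]
width: 0.0338
grip_force: 20.0
```

Call:
{"api": "apply_moves", "payload": {"steps": [{"dx": 0, "dy": 0, "dz": 0.2, "ax": 0, "ay": 0, "az": 0}, {"dx": 0, "dy": 0, "dz": 0.45, "ax": 0, "ay": 0, "az": 0}, {"dx": 0, "dy": 0, "dz": 0.7, "ax": 0, "ay": 0, "az": 0.2}, {"dx": 0, "dy": 0, "dz": 0.85, "ax": 0, "ay": 0, "az": 0.4}, {"dx": 0, "dy": 0, "dz": 0.85, "ax": 0, "ay": 0, "az": 0.52}, {"dx": 0, "dy": 0, "dz": 0.85, "ax": 0, "ay": 0, "az": 0.52}]}}

```text
clock: 18.88
eef_pos: [0.6859, -0.0879, 0.157]
tool_rot: [179.8, 0.1, 106.9]
contact_force: [-0.7, -0.6, -1.4]
width: 0.0339
grip_force: 20.0
```

Call:
{"api": "apply_moves", "payload": {"steps": [{"dx": -0.1, "dy": -0.2, "dz": 0, "ax": 0, "ay": 0, "az": 0.2}, {"dx": -0.2, "dy": -0.4, "dz": 0, "ax": 0, "ay": 0, "az": 0.4}, {"dx": -0.3, "dy": -0.6, "dz": 0, "ax": 0, "ay": 0, "az": 0.6}, {"dx": -0.3, "dy": -0.75, "dz": 0, "ax": 0, "ay": 0, "az": 0.75}, {"dx": -0.3, "dy": -0.75, "dz": 0, "ax": 0, "ay": 0, "az": 0.75}, {"dx": -0.3, "dy": -0.75, "dz": 0, "ax": 0, "ay": 0, "az": 0.75}]}}

```text
clock: 19.38
eef_pos: [0.6391, -0.2021, 0.1537]
tool_rot: [-179.9, -0.1, 127.9]
contact_force: [1.0, 1.9, -0.5]
width: 0.034
grip_force: 20.0
```

Call:
{"api": "apply_moves", "payload": {"steps": [{"dx": -0.1, "dy": -0.2, "dz": 0, "ax": 0, "ay": 0, "az": 0.2}, {"dx": -0.2, "dy": -0.4, "dz": 0, "ax": 0, "ay": 0, "az": 0.4}, {"dx": -0.3, "dy": -0.6, "dz": 0, "ax": 0, "ay": 0, "az": 0.6}, {"dx": -0.3, "dy": -0.75, "dz": 0, "ax": 0, "ay": 0, "az": 0.75}, {"dx": -0.3, "dy": -0.75, "dz": 0, "ax": 0, "ay": 0, "az": 0.75}, {"dx": -0.3, "dy": -0.75, "dz": 0, "ax": 0, "ay": 0, "az": 0.75}, {"dx": -0.3, "dy": -0.75, "dz": 0, "ax": 0, "ay": 0, "az": 0.75}]}}

```text
clock: 19.97
eef_pos: [0.5958, -0.3104, 0.1547]
tool_rot: [179.9, -0.0, 149.7]
contact_force: [0.5, 0.8, -1.0]
width: 0.0338
grip_force: 20.0
```

```bash
python3 - <<'E'
import st
from h import *
c=cap('wrist','w5')
for n,p in dict(ct=(.555,-.289,.008),w=(.584,-.306,.003),b=(.526,-.272,.003)).items(): print(n,pix(c,p))
E
```

```text
[ 46.8  40.9 -38.8 101.4  32.5  49.5  52.7] [ 0.5958 -0.3104  0.1547] [ 1.7991e+02 -5.0000e-02  1.4967e+02] [ 0.5  0.8 -1. ] 0.0338 19.97
ct [317.5 153.8]
w [317.6 185.2]
b [317.4 120. ]
```

View pics/w5.png

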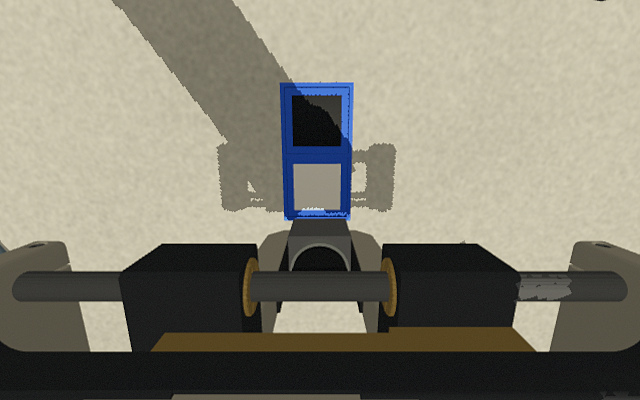

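The blue tray is square to the tool, with the black lining centred at (317,121) and the divider at row 153, both matching the estimate. Next I place the selector.

Call:
{"api": "apply_moves", "payload": {"steps": [{"dx": -0.2, "dy": 0.12, "dz": 0, "ax": 0, "ay": 0, "az": 0}, {"dx": -0.4, "dy": 0.22, "dz": 0, "ax": 0, "ay": 0, "az": 0}, {"dx": -0.46, "dy": 0.26, "dz": 0, "ax": 0, "ay": 0, "az": 0}, {"dx": -0.46, "dy": 0.26, "dz": -0.2, "ax": 0, "ay": 0, "az": 0}, {"dx": -0.46, "dy": 0.26, "dz": -0.4, "ax": 0, "ay": 0, "az": 0}, {"dx": -0.46, "dy": 0.26, "dz": -0.57, "ax": 0, "ay": 0, "az": 0}, {"dx": -0.46, "dy": 0.26, "dz": -0.7, "ax": 0, "ay": 0, "az": 0}, {"dx": -0.46, "dy": 0.26, "dz": -0.78, "ax": 0, "ay": 0, "az": 0}, {"dx": -0.46, "dy": 0.26, "dz": -0.78, "ax": 0, "ay": 0, "az": 0}, {"dx": -0.46, "dy": 0.26, "dz": -0.78, "ax": 0, "ay": 0, "az": 0}, {"dx": -0.46, "dy": 0.26, "dz": -0.78, "ax": 0, "ay": 0, "az": 0}, {"dx": -0.46, "dy": 0.26, "dz": -0.78, "ax": 0, "ay": 0, "az": 0}, {"dx": -0.46, "dy": 0.26, "dz": -0.78, "ax": 0, "ay": 0, "az": 0}]}}

```text
clock: 21.1
eef_pos: [0.5268, -0.2738, 0.0393]
tool_rot: [180.0, 0.1, 149.7]
contact_force: [-0.3, 0.2, -1.4]
width: 0.0337
grip_force: 20.0
```

Call:
{"api": "apply_moves", "payload": {"steps": [{"dx": 0, "dy": 0.01, "dz": -0.03, "ax": 0, "ay": 0, "az": 0}, {"dx": 0, "dy": 0.01, "dz": -0.05, "ax": 0, "ay": 0, "az": 0}, {"dx": 0, "dy": 0.01, "dz": -0.05, "ax": 0, "ay": 0, "az": 0}, {"dx": 0, "dy": 0.01, "dz": -0.05, "ax": 0, "ay": 0, "az": 0}, {"dx": 0, "dy": 0.01, "dz": -0.05, "ax": 0, "ay": 0, "az": 0}, {"dx": 0, "dy": 0.01, "dz": -0.05, "ax": 0, "ay": 0, "az": 0}]}}

```text
clock: 21.6
eef_pos: [0.5261, -0.2721, 0.0305]
tool_rot: [180.0, -0.0, 149.7]
contact_force: [0.5, 0.8, -0.9]
width: 0.0337
grip_force: 20.0
```

Call:
{"api": "apply_moves", "payload": {"steps": [{"dx": 0, "dy": 0, "dz": 0, "ax": 0, "ay": 0, "az": 0}, {"dx": 0, "dy": 0, "dz": 0, "ax": 0, "ay": 0, "az": 0}, {"dx": 0, "dy": 0, "dz": 0, "ax": 0, "ay": 0, "az": 0}, {"dx": 0, "dy": 0, "dz": 0, "ax": 0, "ay": 0, "az": 0}, {"dx": 0, "dy": 0, "dz": 0, "ax": 0, "ay": 0, "az": 0}, {"dx": 0, "dy": 0, "dz": 0, "ax": 0, "ay": 0, "az": 0}, {"dx": 0, "dy": 0, "dz": 0.2, "ax": 0, "ay": 0, "az": 0}, {"dx": 0, "dy": 0, "dz": 0.45, "ax": 0, "ay": 0, "az": 0}, {"dx": 0, "dy": 0, "dz": 0.75, "ax": 0, "ay": 0, "az": 0}, {"dx": 0, "dy": 0, "dz": 1, "ax": 0, "ay": 0, "az": 0}, {"dx": 0, "dy": 0.2, "dz": 1, "ax": 0, "ay": 0, "az": 0}, {"dx": -0.1, "dy": 0.4, "dz": 1, "ax": 0, "ay": 0, "az": 0}, {"dx": -0.1, "dy": 0.6, "dz": 1, "ax": 0, "ay": 0, "az": 0}, {"dx": -0.1, "dy": 0.6, "dz": 1, "ax": 0, "ay": 0, "az": 0}], "grip": 0.8}}

```text
clock: 22.77
eef_pos: [0.5109, -0.1765, 0.1817]
tool_rot: [179.9, 0.0, 150.0]
contact_force: [0.3, 0.2, 0.1]
width: 0.0742
grip_force: 0.0
```

Call:
{"api": "apply_moves", "payload": {"steps": [{"dx": -0.05, "dy": 0.25, "dz": 0, "ax": 0, "ay": 0, "az": 0}, {"dx": -0.1, "dy": 0.5, "dz": 0, "ax": 0, "ay": 0, "az": 0}, {"dx": -0.15, "dy": 0.75, "dz": 0, "ax": 0, "ay": 0, "az": 0}, {"dx": -0.2, "dy": 0.95, "dz": 0, "ax": 0, "ay": 0, "az": 0}, {"dx": -0.2, "dy": 0.95, "dz": 0, "ax": 0, "ay": 0, "az": 0}]}}

```text
clock: 23.18
eef_pos: [0.4803, -0.0338, 0.1813]
tool_rot: [179.9, -0.0, 150.1]
contact_force: [1.0, 0.5, 0.1]
width: 0.0744
grip_force: 0.0
```

Call:
{"api": "apply_moves", "payload": {"steps": [{"dx": -0.05, "dy": 0.25, "dz": 0, "ax": 0, "ay": 0, "az": 0}, {"dx": -0.1, "dy": 0.5, "dz": 0, "ax": 0, "ay": 0, "az": 0}, {"dx": -0.15, "dy": 0.75, "dz": 0, "ax": 0, "ay": 0, "az": 0}, {"dx": -0.2, "dy": 0.9, "dz": 0, "ax": 0, "ay": 0, "az": 0}, {"dx": -0.2, "dy": 0.9, "dz": 0, "ax": 0, "ay": 0, "az": 0}, {"dx": -0.2, "dy": 0.9, "dz": 0, "ax": 0, "ay": 0, "az": 0}]}}

```text
clock: 23.68
eef_pos: [0.4512, 0.0962, 0.1807]
tool_rot: [180.0, 0.0, 149.9]
contact_force: [-0.8, -0.3, -0.3]
width: 0.0747
grip_force: 0.0
```

```bash
python3 - <<'E'
import st
from h import *
c=cap('wrist'); p=pix(c,(.450,.095,.048)); print(p)
u,v=blob(c['img'],p.astype(int),35,'green'); 
a=[world(c,x,y,.048) for x,y in ((u.mean(),v.mean()),(u.min(),v.min()),(u.max(),v.max()))]
print(len(u),u.mean(),v.mean(),a[0],np.hypot(*(a[2]-a[1])[:2]))
t=cap('top'); cv2.imwrite('pics/t6.png',cv2.resize(t['img'][140:300,140:450],None,fx=2.5,fy=2.5))
E
```

```text
[ 11.7  26.3 -41.7 126.8  29.6  36.7   8.5] [0.4512 0.0962 0.1807] [1.8000e+02 2.0000e-02 1.4988e+02] [-0.8 -0.3 -0.3] 0.0747 23.68
[318.2 199.9]
567 318.1111111111111 199.80599647266314 [0.4499 0.095  0.048 ] 0.03866846260197063
```

View pics/t6.png

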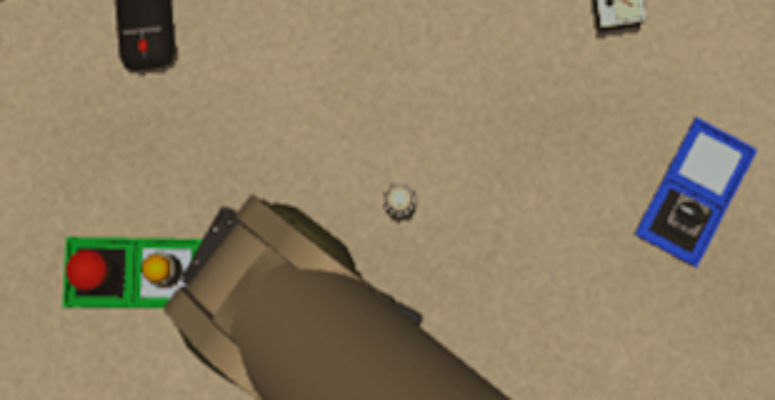

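All three parts so far stand in their compartments. The green lamp is at (0.450, 0.095), right under the tool.

Call:
{"api": "apply_moves", "payload": {"steps": [{"dx": -0.01, "dy": -0.01, "dz": -0.2, "ax": 0, "ay": 0, "az": 0}, {"dx": -0.01, "dy": -0.01, "dz": -0.4, "ax": 0, "ay": 0, "az": 0}, {"dx": -0.01, "dy": -0.01, "dz": -0.55, "ax": 0, "ay": 0, "az": 0}, {"dx": -0.01, "dy": -0.01, "dz": -0.7, "ax": 0, "ay": 0, "az": 0}, {"dx": -0.01, "dy": -0.01, "dz": -0.82, "ax": 0, "ay": 0, "az": 0}, {"dx": -0.01, "dy": -0.01, "dz": -0.92, "ax": 0, "ay": 0, "az": 0}, {"dx": -0.01, "dy": -0.01, "dz": -0.98, "ax": 0, "ay": 0, "az": 0}, {"dx": -0.01, "dy": -0.01, "dz": -1, "ax": 0, "ay": 0, "az": 0}, {"dx": -0.01, "dy": -0.01, "dz": -1, "ax": 0, "ay": 0, "az": 0}, {"dx": -0.01, "dy": -0.01, "dz": -1, "ax": 0, "ay": 0, "az": 0}, {"dx": -0.01, "dy": -0.01, "dz": -1, "ax": 0, "ay": 0, "az": 0}, {"dx": -0.01, "dy": -0.01, "dz": -1, "ax": 0, "ay": 0, "az": 0}]}}

```text
clock: 24.78
eef_pos: [0.4501, 0.0936, 0.0312]
tool_rot: [180.0, 0.0, 149.7]
contact_force: [-0.4, 0.0, -0.5]
width: 0.0741
grip_force: 0.0
```

Call:
{"api": "apply_moves", "payload": {"steps": [{"dx": 0, "dy": 0, "dz": 0, "ax": 0, "ay": 0, "az": 0}, {"dx": 0, "dy": 0, "dz": 0, "ax": 0, "ay": 0, "az": 0}, {"dx": 0, "dy": 0, "dz": 0, "ax": 0, "ay": 0, "az": 0}, {"dx": 0, "dy": 0, "dz": 0, "ax": 0, "ay": 0, "az": 0}, {"dx": 0, "dy": 0, "dz": 0, "ax": 0, "ay": 0, "az": 0}, {"dx": 0, "dy": 0, "dz": 0, "ax": 0, "ay": 0, "az": 0}, {"dx": 0, "dy": 0, "dz": 0, "ax": 0, "ay": 0, "az": 0}, {"dx": 0, "dy": 0, "dz": 0, "ax": 0, "ay": 0, "az": 0}], "grip": 0}}

```text
clock: 25.45
eef_pos: [0.4497, 0.094, 0.0306]
tool_rot: [180.0, 0.0, 149.7]
contact_force: [0.3, -0.3, 1.2]
width: 0.0333
grip_force: 20.0
```

Call:
{"api": "apply_moves", "payload": {"steps": [{"dx": 0, "dy": 0, "dz": 0.2, "ax": 0, "ay": 0, "az": 0}, {"dx": 0, "dy": 0, "dz": 0.45, "ax": 0, "ay": 0, "az": 0}, {"dx": 0, "dy": 0, "dz": 0.7, "ax": 0, "ay": 0, "az": 0}, {"dx": 0, "dy": -0.1, "dz": 0.8, "ax": 0, "ay": 0, "az": 0}, {"dx": 0, "dy": -0.3, "dz": 0.8, "ax": 0, "ay": 0, "az": 0}, {"dx": 0, "dy": -0.5, "dz": 0.8, "ax": 0, "ay": 0, "az": 0}, {"dx": 0.1, "dy": -0.67, "dz": 0.8, "ax": 0, "ay": 0, "az": 0}, {"dx": 0.1, "dy": -0.67, "dz": 0.8, "ax": 0, "ay": 0, "az": 0}]}}

```text
clock: 26.12
eef_pos: [0.4659, -0.0119, 0.1504]
tool_rot: [-179.9, 0.1, 149.3]
contact_force: [-0.1, -0.3, -0.4]
width: 0.0342
grip_force: 20.0
```

Call:
{"api": "apply_moves", "payload": {"steps": [{"dx": 0.1, "dy": -0.25, "dz": 0, "ax": 0, "ay": 0, "az": 0}, {"dx": 0.2, "dy": -0.5, "dz": 0, "ax": 0, "ay": 0, "az": 0}, {"dx": 0.3, "dy": -0.75, "dz": 0, "ax": 0, "ay": 0, "az": 0}, {"dx": 0.4, "dy": -1, "dz": 0, "ax": 0, "ay": 0, "az": 0}, {"dx": 0.4, "dy": -1, "dz": 0, "ax": 0, "ay": 0, "az": 0}]}}

```text
clock: 26.53
eef_pos: [0.5264, -0.1646, 0.1497]
tool_rot: [-179.9, 0.1, 149.2]
contact_force: [0.5, -0.0, -1.1]
width: 0.0337
grip_force: 20.0
```

Call:
{"api": "apply_moves", "payload": {"steps": [{"dx": 0.1, "dy": -0.25, "dz": 0, "ax": 0, "ay": 0, "az": 0}, {"dx": 0.2, "dy": -0.5, "dz": 0, "ax": 0, "ay": 0, "az": 0}, {"dx": 0.3, "dy": -0.75, "dz": 0, "ax": 0, "ay": 0, "az": 0}, {"dx": 0.4, "dy": -1, "dz": 0, "ax": 0, "ay": 0, "az": 0}, {"dx": 0.4, "dy": -1, "dz": 0, "ax": 0, "ay": 0, "az": 0}, {"dx": 0.4, "dy": -1, "dz": 0, "ax": 0, "ay": 0, "az": 0}, {"dx": 0.4, "dy": -1, "dz": 0, "ax": 0, "ay": 0, "az": 0}]}}

```text
clock: 27.12
eef_pos: [0.5843, -0.3053, 0.1501]
tool_rot: [180.0, -0.1, 149.7]
contact_force: [0.4, 0.5, -0.3]
width: 0.0336
grip_force: 20.0
```

Call:
{"api": "apply_moves", "payload": {"steps": [{"dx": 0, "dy": 0, "dz": -0.2, "ax": 0, "ay": 0, "az": 0}, {"dx": 0, "dy": 0, "dz": -0.4, "ax": 0, "ay": 0, "az": 0}, {"dx": 0, "dy": 0, "dz": -0.57, "ax": 0, "ay": 0, "az": 0}, {"dx": 0, "dy": 0, "dz": -0.68, "ax": 0, "ay": 0, "az": 0}, {"dx": 0, "dy": 0, "dz": -0.74, "ax": 0, "ay": 0, "az": 0}, {"dx": 0, "dy": 0, "dz": -0.74, "ax": 0, "ay": 0, "az": 0}, {"dx": 0, "dy": 0, "dz": -0.74, "ax": 0, "ay": 0, "az": 0}, {"dx": 0, "dy": 0, "dz": -0.74, "ax": 0, "ay": 0, "az": 0}, {"dx": 0, "dy": 0, "dz": -0.74, "ax": 0, "ay": 0, "az": 0}, {"dx": 0, "dy": 0, "dz": -0.74, "ax": 0, "ay": 0, "az": 0}, {"dx": 0, "dy": 0, "dz": -0.74, "ax": 0, "ay": 0, "az": 0}]}}

```text
clock: 28.03
eef_pos: [0.585, -0.3068, 0.0405]
tool_rot: [-180.0, 0.1, 149.7]
contact_force: [0.1, 0.3, -0.1]
width: 0.0333
grip_force: 20.0
```

Call:
{"api": "apply_moves", "payload": {"steps": [{"dx": 0, "dy": 0, "dz": -0.02, "ax": 0, "ay": 0, "az": 0}, {"dx": 0, "dy": 0, "dz": -0.03, "ax": 0, "ay": 0, "az": 0}, {"dx": 0, "dy": 0, "dz": -0.03, "ax": 0, "ay": 0, "az": 0}, {"dx": 0, "dy": 0, "dz": -0.03, "ax": 0, "ay": 0, "az": 0}, {"dx": 0, "dy": 0, "dz": -0.03, "ax": 0, "ay": 0, "az": 0}, {"dx": 0, "dy": 0, "dz": -0.03, "ax": 0, "ay": 0, "az": 0}]}}

```text
clock: 28.53
eef_pos: [0.5847, -0.3066, 0.0351]
tool_rot: [180.0, 0.0, 149.7]
contact_force: [1.0, 0.6, -1.5]
width: 0.0337
grip_force: 20.0
```

Call:
{"api": "apply_moves", "payload": {"steps": [{"dx": 0, "dy": 0, "dz": -0.01, "ax": 0, "ay": 0, "az": 0}, {"dx": 0, "dy": 0, "dz": -0.01, "ax": 0, "ay": 0, "az": 0}, {"dx": 0, "dy": 0, "dz": -0.01, "ax": 0, "ay": 0, "az": 0}]}}

```text
clock: 28.78
eef_pos: [0.5849, -0.3066, 0.0337]
tool_rot: [180.0, 0.0, 149.7]
contact_force: [0.0, 0.1, 1.4]
width: 0.0336
grip_force: 20.0
```

Call:
{"api": "apply_moves", "payload": {"steps": [{"dx": 0, "dy": 0, "dz": 0, "ax": 0, "ay": 0, "az": 0}, {"dx": 0, "dy": 0, "dz": 0, "ax": 0, "ay": 0, "az": 0}, {"dx": 0, "dy": 0, "dz": 0, "ax": 0, "ay": 0, "az": 0}, {"dx": 0, "dy": 0, "dz": 0, "ax": 0, "ay": 0, "az": 0}, {"dx": 0, "dy": 0, "dz": 0, "ax": 0, "ay": 0, "az": 0}, {"dx": 0, "dy": 0, "dz": 0, "ax": 0, "ay": 0, "az": 0}, {"dx": 0, "dy": 0, "dz": 0.2, "ax": 0, "ay": 0, "az": 0}, {"dx": 0, "dy": 0, "dz": 0.45, "ax": 0, "ay": 0, "az": 0}, {"dx": 0, "dy": 0, "dz": 0.75, "ax": 0, "ay": 0, "az": 0}, {"dx": 0, "dy": 0, "dz": 1, "ax": 0, "ay": 0, "az": 0}, {"dx": 0, "dy": -0.2, "dz": 1, "ax": 0, "ay": 0, "az": 0}, {"dx": 0, "dy": -0.45, "dz": 1, "ax": 0, "ay": 0, "az": 0}, {"dx": 0, "dy": -0.7, "dz": 1, "ax": 0, "ay": 0, "az": 0}, {"dx": 0, "dy": -1, "dz": 1, "ax": 0, "ay": 0, "az": 0}, {"dx": 0, "dy": -1, "dz": 1, "ax": 0, "ay": 0, "az": 0}, {"dx": 0, "dy": -1, "dz": 1, "ax": 0, "ay": 0, "az": 0}, {"dx": 0, "dy": -1, "dz": 1, "ax": 0, "ay": 0, "az": 0}], "grip": 0.8}}

```text
clock: 30.2
eef_pos: [0.5845, -0.4559, 0.1832]
tool_rot: [179.9, -0.0, 149.7]
contact_force: [0.3, 1.1, -0.3]
width: 0.0744
grip_force: 0.0
```

```bash
python3 - <<'E'
import st
from h import *
t=cap('top'); s=cap('scene')
cv2.imwrite('pics/t7.png',np.vstack([cv2.resize(t['img'][130:280,150:450],(790,320)),cv2.resize(s['img'][110:350,180:520],(390,275)).repeat(2,1)[:,:790] if 0 else np.pad(cv2.resize(s['img'][110:330,180:520],(425,275)),((0,0),(0,365),(0,0)))]))
E
```

```text
[ 57.   44.1 -41.3  90.1  32.6  58.4  65.9] [ 0.5845 -0.4559  0.1832] [ 1.7994e+02 -4.0000e-02  1.4969e+02] [ 0.3  1.1 -0.3] 0.0744 30.2
```

View pics/t7.png

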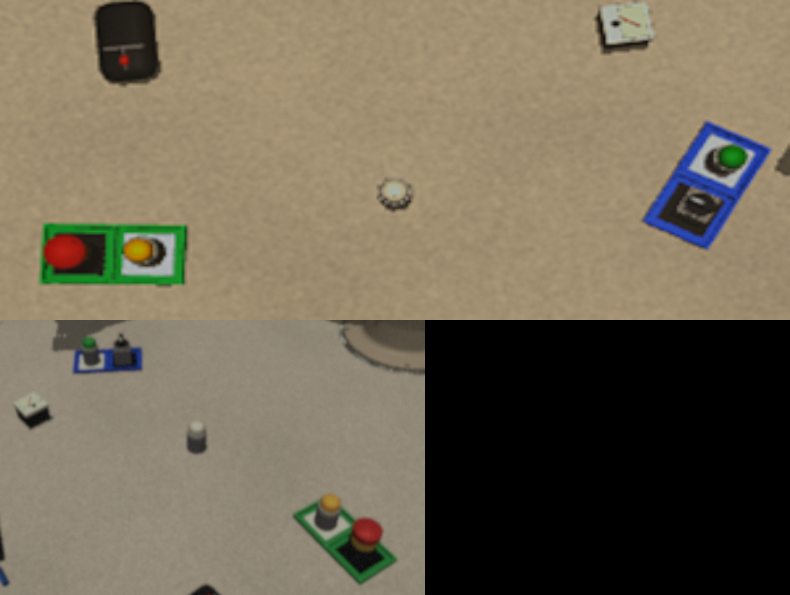

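All four parts stand upright in their right compartments. The white lamp, mouse and meter haven't moved, and the gripper is clear, so I'm handing in.

```bash
python3 -c "
from bench import manip
print(manip.sign_off())"
```

```text
the job is handed in; nothing more can be done
None
```

Both kits are made up as asked and the job is handed in at about 30 s of the 83 s allowed; the last pictures showed all four parts upright in the right compartments, with the white lamp, mouse and meter where they were.

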